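# Press the hair pick into its foam-lined travel case

### The job

Pack the black hair pick into the open travel case: fit it into the foam cutout of its own shape, tines in the wide part, and press it fully home on the bottom of the cutout at both ends, then let go. The foam is snug and its insert lies a little loose lengthwise, so feel for the cutout and press firmly without ramming the pick against the foam. Leave the comb, the ear cleaner and the pill box where they are.

Things in the scene. Friction and masses are not known exactly. Their poses are not given: they have to be found in the camera images.
- case: Flat aluminium travel case, fixed, 230 mm long (x) by 104 mm wide (y), walls 4 mm thick, 34 mm high; its 20 mm high lid lies open flat on the -y side (y -56 to -160 mm). Origin: centre of the case's underside, on the counter; z up. Inside is a grey foam insert 200 x 92 mm, top 32 mm above the origin, with one big cutout in the pick's outline, tines to +x.
- case_mouth (a point): Level with the foam's top, where pick_mid belongs in plan if the insert is centred: case frame x -20, y 0, z 32 mm; axes as the case. This point is fixed in the case, but the insert (with the cutout) has play along x: it lies anywhere from -10 to +10 mm off centre, not reported, and stays there (about 14 N would shift it). Feel or look for it.
- case_floor (a point): On the cutout's floor, 20 mm below case_mouth, fixed in the case. The cutout has 2 mm to spare all round the pick: with the insert centred, a channel 28 mm wide from case x -87 to +13 mm, then a pocket 60 mm wide from +13 to +87 mm, centred on y = 0. Foam around it is level at the mouth's height.
- case_cheek (a point): Middle of the head's pair of sprung foam cheeks (case x +25, z 27 mm); a second pair holds the handle at x -60. Both move with the insert. Each stands 1.5 mm into the pick's outline, with lips that slope back to the cutout's walls from 6 to 15 mm above its floor; they yield to 10 to 25 N of push in all. Nothing resists in the upper 4 mm.
- pick_mid (a point): Black hair pick, 170 mm long, about 120 g, flat on the counter; x towards the tines, z up. This point: on the handle, half-way up (13 mm), near the balance point, the place to grip. From it: handle 24 mm wide, 26 mm high, x -65 to +35; cross-bar 56 mm wide, 26 mm high, x +35 to +55; tines 52 mm wide, 10 mm high, x +55 to +105; one flat underside. Home, it stands 6 mm above the foam.
- pick_heel (a point): Point on the top face of the pick's handle, 25 mm from the handle's end (40 mm behind pick_mid, 26 mm above the underside): a place to press. Axes as pick_mid. Home: 38 mm above the case's origin.
- pick_head (a point): Point on the top face of the pick's cross-bar, at its middle (45 mm ahead of pick_mid, 26 mm above the underside): a place to press. Axes as pick_mid. Home: 38 mm above the case's origin.
- comb: Bystander: thin flat black comb 160 x 34 mm, 5 mm high, lying parallel-ish beside the hair pick, about 90 mm from it on its -y side. Origin: centre of the underside. Not to be moved.
- ear_cleaner: Bystander: slim steel ear cleaner 115 mm long, 5 mm high, about 75 mm from the hair pick on its +y side. Origin: underside. Not to be moved.
- pill_box: Bystander: white pill box 80 x 48 mm, 24 mm high, lid shut, on the counter in front of the robot. Origin: centre of the underside. Not to be moved.
There are look-alikes about, which are no part of the job. What is meant by the part that bears pick_mid is not blue, pink or purple, and is the smaller of those in its own colour.

How it is judged:
By the outcome, as a careful person would: the job done as asked, in the order asked, and still so for the second after the job is handed in, with the robot touching nothing.
It also fails if it takes over 64 s, if anything falls off the work surface, if the arm or the gripper's body presses on something with over 40 N, if the wrist force passes 120 N, or if a joint passes its speed limit or range.

### The arm

A 7-joint arm with a two-finger parallel gripper is mounted at the origin on the work surface. World frame = base frame: x ahead of the robot, y to its left, z up, the work surface at z = 0. Lengths are in m, angles in rad, forces in N, time in s.
With the tool pointing down it reaches from about 0.4 to 0.85 m from the base axis. Payload 4.5 kg.
Tool frame: the origin (TCP) lies on the centre line of the jaws, within the pads' length; the fingertips stand 8 mm ahead of it and the grasp point (between the pads) lies 11 mm behind it; z points along the fingers, x is the direction in which the jaws open and shut, and the axes are right-handed (so a half turn about z gives the same grasp; the last joint's range is limited). The gripper opens to 88 mm and grips with 3 to 60 N. Pads are 18 mm wide; open, the fingers measure 123 mm over their backs; the gripper's body (75 mm by 187 mm) begins 45 mm behind the grasp point.
Start: joints at [-1.152, 0.689, -0.195, 1.565, 0.157, 0.902, -0.215], TCP at [0.235, 0.579, 0.247] pointing down, gripper open.
Joint ranges: [-3.01, 3.01], [-0.46, 2.08], [-1.47, 1.51], [0.13, 2.56], [-1, 4.14], [0.04, 2.09], [-2.66, 2.66]. Speed limits (rad/s): [2.57, 2.57, 3.14, 3.14, 3.14, 3.14, 3.14].

### API

Orientations are given as a unit quaternion [x, y, z, w].
In Python, from plant import r gives the robot as it stands.
- The arm moves only by the shell command python3 -m pendant 'ROWS' [FORCE]. ROWS is JSON, a list of rows, each a list of 3 entries, a list of its own where there are three numbers: the turn, a rotation vector about the tool's x, y, z in rad, then the shift along the tool's x, y, z in m, then the opening, from 0 (shut) to 1 (fully open). In form: [[[wx, wy, wz], [tx, ty, tz], claw], ...]. A call has 1 to 10 rows; each row is the pose to reach, as a shift and turn from the pose commanded when the call began, along the tool's axes at that moment; what a row does not reach only later rows make up. A row lasts 1/10 s, in which the tool goes at most 50 mm and 8.59 degrees, less where a joint would pass 70% of its speed; a pose out of reach is approached as far as the arm can. A call with a gripper value outside its range is refused whole. The fingers move at their own pace and stop on an object; FORCE is the grip in N (left out, the last holds). Time passes only in rows, so rows that repeat a pose let the fingers close. It gives the time, the measured TCP pose, the force and the opening at its end, in the units of the state.
- r.get_state(): the state, without advancing time (a new reading comes with each control period).
- r.snapshot(name): name is "scene" or "top" or "wrist"; returns a dict with "image" (480x640x3 uint8, red, green, blue), "mtx" (3x3 intrinsics, pixels), "R" (3x3) and "t" (3): a world point X has camera coordinates R X + t; the wrist camera has in their place "T_tool_cam" (4x4, takes a point from camera to tool coordinates, whose origin is the TCP and whose axes are the tool frame's). Camera axes: x right, y down, z forward; pixel columns grow to the right and rows downward; lengths in m; the calibration is good to about 2 mm. A picture is of the moment at which its call begins: read the wrist's pose just before it. There is no depth.
- r.finish_job(): hands the job in, once; it reports no verdict.
The state is a dict: "clock": time; "q": joint angles; "qd": joint speeds; "joint_torque": joint torques, N m; "tool_pos": TCP position; "eef_rot": TCP orientation; "contact_force": force on the tool from outside, world axes, zero at the start; "moment": the same for the moment, N m; "opening": opening from 0.0 (shut) to 1.0 (fully open).
Only numpy, scipy, OpenCV 4.12 (cv2) and the standard library are available. Lean on these libraries where they do the work, as an engineer would, in place of code of your own. Each camera call takes 0.05 s, during which the arm holds its last target. There are 200 camera calls.

## Working session

There is one attempt and no reset: what is moved stays moved. The work goes in short steps, Python scripts to look and compute and a shell command to move; the robot and the scene stay as the last step left them, time stands still between calls to the robot, and variables do not carry over. Pictures are saved under pics/ and viewed, about 8 in all and at most 12, crops included, and the job is handed in when it is done.

```bash
mkdir -p pics; cat > h.py <<'E'
import numpy as np,cv2
from plant import r
from scipy.spatial.transform import Rotation as Ro
def snap(n,f):
    s=r.get_state(); d=r.snapshot(n); cv2.imwrite('pics/'+f+'.png',cv2.cvtColor(d['image'],cv2.COLOR_RGB2BGR))
    if 'T_tool_cam' in d:
        T=np.eye(4);T[:3,:3]=Ro.from_quat(s['eef_rot']).as_matrix();T[:3,3]=s['tool_pos']
        W=T@np.array(d['T_tool_cam']);R=W[:3,:3].T;t=-R@W[:3,3]
    else: R=np.array(d['R']);t=np.array(d['t'])
    np.savez('pics/'+f+'.npz',K=d['mtx'],R=R,t=t); return s
def px2w(f,u,v,z):
    c=np.load('pics/'+f+'.npz');ray=c['R'].T@np.linalg.solve(c['K'],[u,v,1]);o=-c['R'].T@c['t']
    return o+ray*(z-o[2])/ray[2]
def w2px(f,X):
    c=np.load('pics/'+f+'.npz');p=c['K']@(c['R']@np.array(X)+c['t']);return p[:2]/p[2]
def tool(s,P):  # world point -> current tool axes
    return Ro.from_quat(s['eef_rot']).as_matrix().T@(np.array(P)-s['tool_pos'])
E
python3 - <<'E'
from h import *
s=snap('top','top1'); snap('scene','sc1')
print(s)
a=cv2.imread('pics/top1.png');b=cv2.imread('pics/sc1.png')
E
```

```text
{'clock': 0.0, 'q': array([-1.15218929,  0.689985  , -0.19447276,  1.56633211,  0.15729388,
        0.90250558, -0.21508142]), 'qd': array([ 0.00220034, -0.00062096,  0.00238011,  0.0013095 , -0.00032688,
        0.00013838,  0.00127493]), 'joint_torque': array([-5.56489667e-04, -5.27567589e+01, -1.26676798e+00, -1.53422481e+01,
       -5.25925797e-02,  6.68073175e-03,  1.80376087e-04]), 'tool_pos': array([0.23444652, 0.57869733, 0.24591152]), 'eef_rot': array([ 8.29252082e-01,  5.58873990e-01, -7.17547796e-04,  5.77304294e-04]), 'contact_force': array([-0.40850086,  0.79241198,  0.10550819]), 'moment': array([0.00966001, 0.00091967, 0.01513456]), 'opening': 1.0024637685877649}
```

View pics/top1.png

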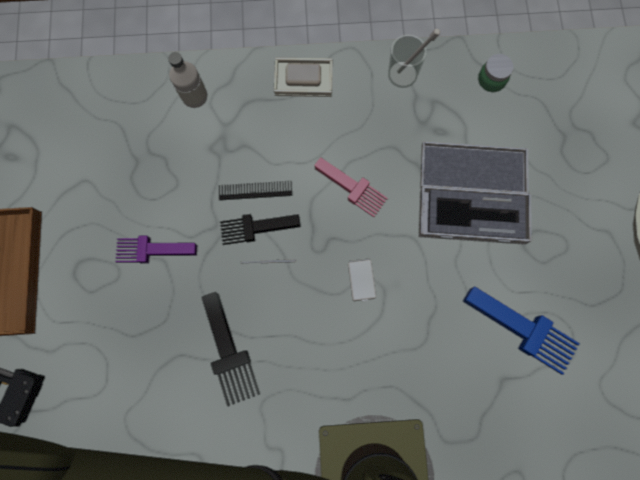

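View pics/sc1.png

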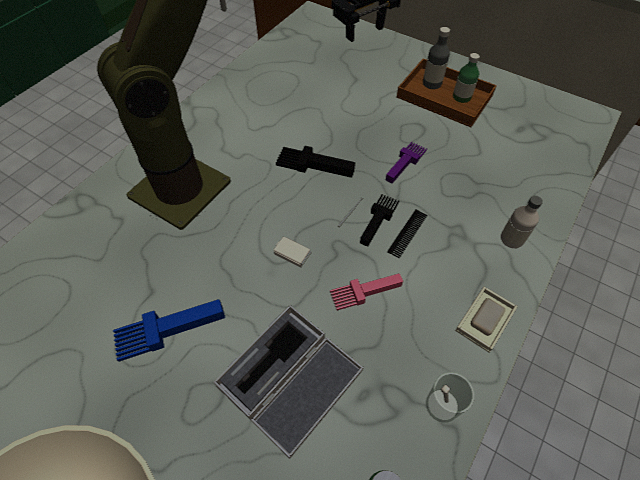

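Candidates in the top view: small black pick (260,228), large black/grey pick (230,350), pink (350,187), purple (155,249), blue (522,330). I choose the small black one (260,228): it lies between the comb (256,190) and the ear cleaner (268,261). The case foam is at (478,213), with its pocket to the left. Next is a close crop to check.

```bash
python3 - <<'E'
from h import *
a=cv2.imread('pics/top1.png')
A=cv2.resize(a[170:280,210:310],None,fx=5,fy=5,interpolation=cv2.INTER_CUBIC)
B=cv2.resize(a[135:250,415:535],None,fx=5,fy=5,interpolation=cv2.INTER_CUBIC)[:550]
B=cv2.convertScaleAbs(B[:,:],alpha=1.3)
# two crops side by side scaled to 800 wide
C=np.zeros((550,1100,3),np.uint8);C[:,:500]=A;C[:,500:]=B
cv2.imwrite('pics/crop1.png',cv2.resize(C,(800,400)))
for n,u,v,z in [('pick tine end',221,232,.005),('handle end',299,221,.026),('bar',249,228,.026),('base',375,470,0)]: print(n,px2w('top1',u,v,z).round(3))
for n,u,v in [('case corners',420,238),('',530,242),('',528,192),('',423,187)]: print(n,px2w('top1',u,v,.034).round(3))
c=np.load('pics/top1.npz');print(-c['R'].T@c['t'])
E
```

```text
pick tine end [0.509 0.286 0.005]
handle end [0.517 0.118 0.026]
bar [0.509 0.223 0.026]
base [ 0.014 -0.002  0.   ]
case corners [ 0.462 -0.131  0.034]
 [ 0.439 -0.358  0.034]
 [ 0.547 -0.369  0.034]
 [ 0.572 -0.149  0.034]
[0.23217879 0.07043557 1.10219112]
```

View pics/crop1.png

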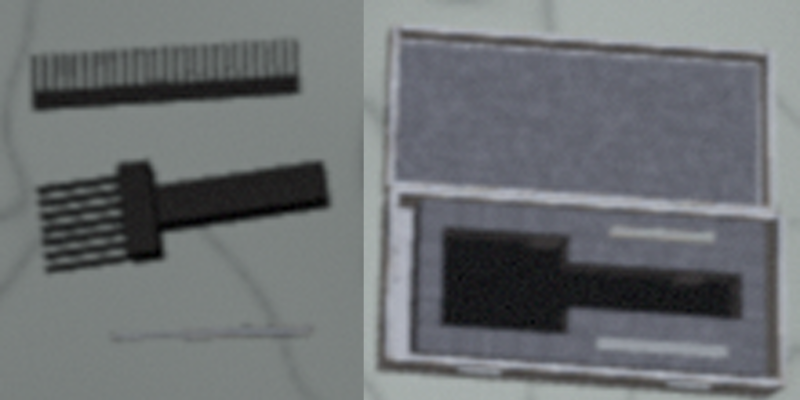

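The crop shows the small black pick with its handle end at orig px (299,221) and tine ends at (222,233); length 168 mm, which fits. The comb is above it and the ear cleaner below. In the case, the foam insert is shifted towards -x, with a gap at the left wall. Next I work out the approach above the pick.

```bash
cat >> h.py <<'E'
def plan(P,d,z=None):
    """target TCP P, tool x along horizontal dir d (sign chosen by least turn), tool down -> rotvec, shift in current tool axes"""
    s=r.get_state();R0=Ro.from_quat(s['eef_rot']);d=np.array([d[0],d[1],0.])/np.hypot(d[0],d[1])
    best=None
    for g in (1,-1):
        x=g*d;zz=np.array([0,0,-1.]);M=np.c_[x,np.cross(zz,x),zz]
        v=(R0.inv()*Ro.from_matrix(M)).as_rotvec()
        if best is None or np.linalg.norm(v)<np.linalg.norm(best):best=v
    print('turn',best.round(4),'shift',tool(s,P).round(4),'| tcp',s['tool_pos'].round(4),'F',s['contact_force'].round(1),'t',s['clock'])
E
python3 - <<'E'
from h import *
h=px2w('top1',299.4,220.9,.026);t=px2w('top1',221.8,232.7,.010);d=(t-h)[:2];print(h,t,np.hypot(*d))
d/=np.hypot(*d);m=h[:2]+.065*d;print('mid',m,'dir',d)
plan([m[0]-.0,m[1],.2],[d[1],-d[0]])
E
```

```text
[0.51705303 0.11709165 0.026     ] [0.50614313 0.28333483 0.01      ] 0.16660077884604618
mid [0.51279648 0.18195213] dir [-0.06548531  0.99785353]
turn [1.0000e-03 1.4000e-03 1.1206e+00] shift [-0.2633  0.4069  0.0465] | tcp [0.2344 0.5788 0.246 ] F [-0.1  0.6  0.3] t 0.1
```

```bash
python3 -m pendant '[[[0,0,1.12],[-0.263,0.407,0.046],1],[[0,0,1.12],[-0.263,0.407,0.046],1],[[0,0,1.12],[-0.263,0.407,0.046],1],[[0,0,1.12],[-0.263,0.407,0.046],1],[[0,0,1.12],[-0.263,0.407,0.046],1],[[0,0,1.12],[-0.263,0.407,0.046],1],[[0,0,1.12],[-0.263,0.407,0.046],1],[[0,0,1.12],[-0.263,0.407,0.046],1],[[0,0,1.12],[-0.263,0.407,0.046],1],[[0,0,1.12],[-0.263,0.407,0.046],1]]'
python3 -m pendant '[[[0,0,0],[0,0,0],1],[[0,0,0],[0,0,0],1],[[0,0,0],[0,0,0],1]]'
python3 - <<'E'
from h import *
s=snap('wrist','w1');print(s['tool_pos'],s['eef_rot'],s['clock'],s['q'][6]); print(w2px('w1',[.513,.182,.026]))
E
```

```text
clock: 1.1
tool_pos: [0.5145, 0.1792, 0.2002]
eef_rot: [1.0, 0.031, -0.0, 0.001]
contact_force: [0.4, -0.3, 0.4]
opening: 0.997
clock: 1.4
tool_pos: [0.5121, 0.1845, 0.2006]
eef_rot: [0.999, 0.034, -0.0, -0.001]
contact_force: [0.7, -0.5, -0.2]
opening: 1.002
[0.51213002 0.18450393 0.20058011] [ 9.99413643e-01  3.42311120e-02 -4.97679956e-04 -5.94554514e-04] 1.4 -0.31206231188322364
[323.80688456 221.13523311]
```

View pics/w1.png

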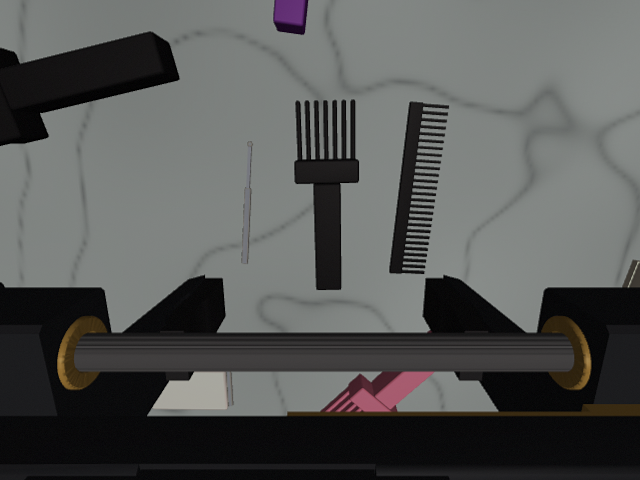

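The wrist view shows the pick with its handle end at (329,289), the handle/bar joint at (327,183) and tine ends at about (325,101). The comb and ear cleaner are clear on both sides.

```bash
python3 - <<'E'
from h import *
e=px2w('w1',329,289.5,.026);b=px2w('w1',327.5,184,.026);f=px2w('w1',326,160,.026);t=px2w('w1',325,101,.010)
print(e,b,f,t,np.linalg.norm((b-e)[:2]),np.linalg.norm((f-e)[:2]),np.linalg.norm((t-e)[:2]))
d=(t-e)[:2];d/=np.hypot(*d);m=e[:2]+.065*d;m2=b[:2]-.035*d;print(d,m,m2)
m=(m+m2)/2
np.savez('pick.npz',m=m,d=d)
plan([m[0],m[1],.024],[d[1],-d[0]])
E
```

```text
[0.52239628 0.11688981 0.026     ] [0.51392144 0.21509691 0.026     ] [0.51118194 0.23534077 0.026     ] [0.50695268 0.28414842 0.01      ] 0.09857209392722338 0.11898063779926055 0.1679700784525382
[-0.09194255  0.99576431] [0.51642001 0.18161449] [0.51713943 0.18024516]
turn [-0.0012  0.0008 -0.0229] shift [0.0046 0.0043 0.1766] | tcp [0.5121 0.1847 0.2006] F [0.1 0.6 0.6] t 1.45
```

```bash
python3 -m pendant '[[[0,0,-0.023],[0.0045,0.0043,0.04],1],[[0,0,-0.023],[0.0045,0.0043,0.08],1],[[0,0,-0.023],[0.0045,0.0043,0.12],1],[[0,0,-0.023],[0.0045,0.0043,0.15],0.8],[[0,0,-0.023],[0.0045,0.0043,0.17],0.7],[[0,0,-0.023],[0.0045,0.0043,0.178],0.6],[[0,0,-0.023],[0.0045,0.0043,0.178],0.6],[[0,0,-0.023],[0.0045,0.0043,0.178],0.6],[[0,0,-0.023],[0.0045,0.0043,0.178],0.5]]' 40
python3 -m pendant '[[[0,0,0],[0,0,0],0.4],[[0,0,0],[0,0,0],0.3],[[0,0,0],[0,0,0],0.2],[[0,0,0],[0,0,0],0.1],[[0,0,0],[0,0,0],0.1],[[0,0,0],[0,0,0],0.1],[[0,0,0],[0,0,0],0.1]]' 40
python3 -m pendant '[[[0,0,0],[0,0,-0.02],0.1],[[0,0,0],[0,0,-0.05],0.1],[[0,0,0],[0,0,-0.09],0.1],[[0,0,0],[0,0,-0.13],0.1],[[0,0,0],[0,0,-0.13],0.1],[[0,0,0],[0,0,-0.13],0.1]]' 40
python3 - <<'E'
from h import *
s=snap('wrist','w2');print(s['tool_pos'],s['eef_rot'],s['contact_force'],s['opening']*88)
E
```

```text
clock: 2.35
tool_pos: [0.5186, 0.1794, 0.024]
eef_rot: [0.999, 0.045, 0.001, -0.0]
contact_force: [0.0, 0.5, -0.5]
opening: 0.532
clock: 3.05
tool_pos: [0.5178, 0.1787, 0.0231]
eef_rot: [0.999, 0.045, -0.0, -0.0]
contact_force: [-1.3, -0.6, 6.3]
opening: 0.264
clock: 3.65
tool_pos: [0.5181, 0.1789, 0.1531]
eef_rot: [0.999, 0.044, 0.001, -0.0]
contact_force: [-0.7, -0.5, -0.9]
opening: 0.264
[0.51814469 0.17887507 0.153099  ] [ 9.99011994e-01  4.44355487e-02  6.61744808e-04 -2.82151972e-04] [-0.73745833 -0.53772912 -0.90286677] 23.258850306628517
```

View pics/w2.png

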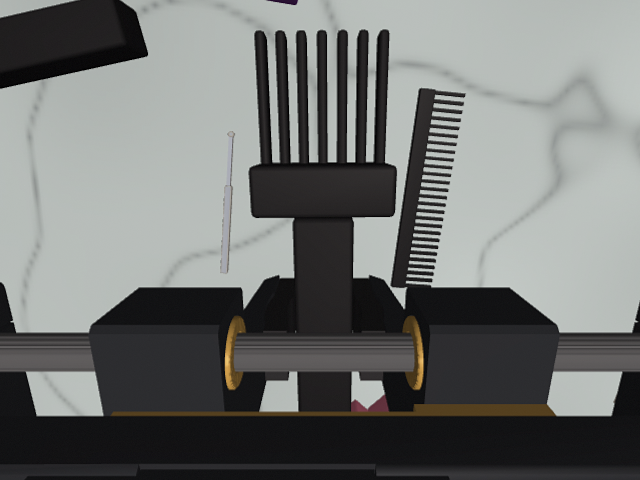

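The pick is held, opening 23 mm, and the neighbours are untouched. The bar's rear edge is at v≈217 and its front edge at v≈165. Next I measure the in-hand offset and plan a hover beside the case.

```bash
python3 - <<'E'
from h import *
s=r.get_state()
zt=.1531-.0235+.026
for n,u,v in [('rear bar',323,217.5),('front bar',322,165),('hand',324,217),('L',249,190),('R',396,190)]: print(n,tool(s,px2w('w2',u,v,zt)).round(4))
print('tips',tool(s,px2w('w2',322,31,zt-.016)).round(4))
plan([.639,-.312,.2],[.9945,-.105])
E
```

```text
rear bar [ 0.0013 -0.0375 -0.0036]
front bar [ 0.0009 -0.0574 -0.0036]
hand [ 0.0016 -0.0377 -0.0036]
L [-0.0267 -0.0481 -0.0036]
R [ 0.0289 -0.0481 -0.0036]
tips [ 0.0009 -0.1064  0.0124]
turn [0.0003 0.0011 0.1943] shift [ 0.0775  0.4995 -0.0479] | tcp [0.5173 0.1786 0.152 ] F [ 0.3 -0.2 -1.4] t 3.7
```

```bash
python3 -m pendant '[[[0,0,0.05],[0.01,0.02,-0.02],0.1],[[0,0,0.1],[0.02,0.06,-0.04],0.1],[[0,0,0.194],[0.03,0.11,-0.048],0.1],[[0,0,0.194],[0.04,0.16,-0.048],0.1],[[0,0,0.194],[0.05,0.21,-0.048],0.1],[[0,0,0.194],[0.05,0.26,-0.048],0.1],[[0,0,0.194],[0.06,0.31,-0.048],0.1],[[0,0,0.194],[0.06,0.36,-0.048],0.1],[[0,0,0.194],[0.07,0.41,-0.048],0.1],[[0,0,0.194],[0.075,0.45,-0.048],0.1]]' 40
python3 - <<'E'
from h import *
plan([.639,-.312,.2],[.9945,-.105])
E
```

```text
clock: 4.7
tool_pos: [0.6315, -0.2651, 0.1978]
eef_rot: [0.999, -0.053, -0.002, -0.0]
contact_force: [0.2, 0.3, -1.4]
opening: 0.268
turn [-0.0008  0.004  -0.0009] shift [ 0.0124  0.0458 -0.0022] | tcp [ 0.6315 -0.2651  0.1978] F [ 0.2  0.3 -1.4] t 4.7
```

```bash
python3 -m pendant '[[[0,0,0],[0,0.03,0],0.1],[[0,0,0],[0,0.045,0],0.1],[[0,0,0],[0,0.045,0],0.1],[[0,0,0],[0,0.045,0],0.1],[[0,0,0],[0,0.045,0],0.1]]' 40
python3 - <<'E'
from h import *
s=snap('wrist','w3');print(s['tool_pos'],s['eef_rot'],s['clock'])
a=cv2.imread('pics/w3.png');cv2.imwrite('pics/w3b.png',cv2.resize(cv2.convertScaleAbs(a[0:300,0:400],alpha=1.3),(800,600),interpolation=cv2.INTER_CUBIC))
E
```

```text
clock: 5.2
tool_pos: [0.6287, -0.3039, 0.2003]
eef_rot: [0.999, -0.051, -0.0, -0.001]
contact_force: [0.4, 0.3, -0.2]
opening: 0.267
[ 0.62868336 -0.30386304  0.20026824] [ 9.98719279e-01 -5.05734450e-02 -2.03069352e-04 -1.44436139e-03] 5.2
```

View pics/w3b.png

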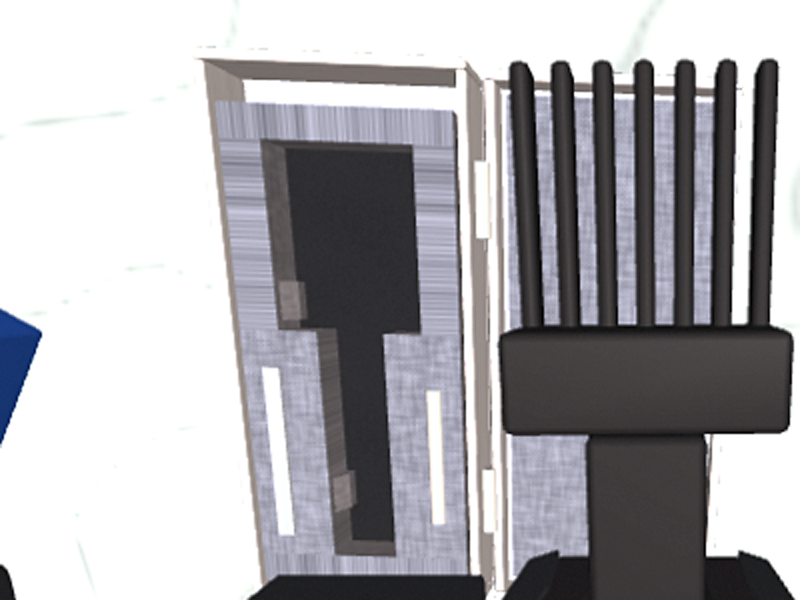

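The crop (2×) shows the whole cutout. The pocket's mouth corners are (260,139), (412,146), (421,333) and (279,329). The channel sides are (317,329)/(382,333) and its end corners (335,555)/(396,556). The foam is clearly shifted away from the far wall.

```bash
python3 - <<'E'
from h import *
P=lambda u,v,z=.032: px2w('w3',u/2,v/2,z)[:2]
FL,FR,NR,NL=P(260,139),P(412,146),P(421,333),P(279,329)
CL,CR,EL,ER=P(317,329),P(382,333),P(335,555),P(396,556)
n=np.linalg.norm
print('pocket w',n(FL-FR),n(NL-NR),'len',n(FL-NL),n(FR-NR),'chan w',n(CL-CR),n(EL-ER),'len',n(CL-EL),n(CR-ER))
far=(FL+FR)/2;end=(EL+ER)/2;step=(NL+NR+CL+CR)/4
print(far,step,end,'total',n(far-end))
# fit rigid transform: model (rel. pick_mid) points
M=np.array([[107,30],[107,-30],[33,-30],[33,30],[33,14],[33,-14],[-67,14],[-67,-14]])/1000
W=np.array([FL,FR,NR,NL,CL,CR,EL,ER])
mc,wc=M.mean(0),W.mean(0);H=(M-mc).T@(W-wc);U,S,Vt=np.linalg.svd(H);R=Vt.T@U.T
t=wc-R@mc;print('R',R.round(4),'mid',t,'res mm',((M@R.T+t-W)*1000).round(1).tolist())
# case inner far wall corners, z .034 outer top corners
A,B=P(203,58,.034),P(463,66,.034);print('case far corners',A,B,n(A-B))
d=R[:,0];print('ang',np.degrees(np.arctan2(d[1],d[0])), 'far wall dist along d from mid', (A-t)@d,(B-t)@d,'lateral',(A-t)@R[:,1],(B-t)@R[:,1])
np.savez('cut.npz',t=t,R=R)
E
```

```text
pocket w 0.05965171634101006 0.05947530777259846 len 0.07340112008733482 0.07251321491595862 chan w 0.02716924812988458 0.027752123428115616 len 0.10111212546014142 0.09992681593313432
[ 0.51945456 -0.17234702] [ 0.50981198 -0.24466759] [ 0.49625778 -0.3442724 ] total 0.17348322218544443
R [[ 0.1341 -0.991 ]
 [ 0.991   0.1341]] mid [ 0.50528088 -0.27774936] res mm [[-0.0, 0.4], [0.4, 0.9], [0.0, -0.6], [-0.5, -0.2], [-0.5, -0.7], [0.5, -0.1], [-0.1, 0.4], [0.1, -0.1]]
case far corners [ 0.47603594 -0.13852192] [ 0.57409339 -0.1511746 ] 0.09887038259722727
ang 82.29441998235497 far wall dist along d from mid 0.134048999025264 0.1346583694415467 lateral 0.04764885189252231 -0.05121965281255483
```

Fit residuals are under 1 mm and the sizes match. Now I compute the hover over the cutout.

```bash
python3 - <<'E'
from h import *
plan([.504,-.2798,.080],[.991,-.1341])
E
```

```text
turn [-0.0022  0.0002  0.0332] shift [-0.1265 -0.0115  0.1206] | tcp [ 0.6287 -0.3043  0.2005] F [-0.2  0.2 -1.8] t 5.25
```

```bash
python3 -m pendant '[[[-0.002,0,0.033],[-0.03,-0.003,0],0.1],[[-0.002,0,0.033],[-0.07,-0.006,0.02],0.1],[[-0.002,0,0.033],[-0.1,-0.01,0.05],0.1],[[-0.002,0,0.033],[-0.1265,-0.0115,0.08],0.1],[[-0.002,0,0.033],[-0.1265,-0.0115,0.11],0.1],[[-0.002,0,0.033],[-0.1265,-0.0115,0.12],0.1],[[-0.002,0,0.033],[-0.1265,-0.0115,0.12],0.1],[[-0.002,0,0.033],[-0.1265,-0.0115,0.12],0.1],[[-0.002,0,0.033],[-0.1265,-0.0115,0.12],0.1]]' 40
python3 - <<'E'
from h import *
plan([.504,-.2798,.080],[.991,-.1341])
s=snap('wrist','w4')
a=cv2.imread('pics/w4.png');cv2.imwrite('pics/w4b.png',cv2.resize(cv2.convertScaleAbs(a[0:300,140:500],alpha=1.3),(720,600),interpolation=cv2.INTER_CUBIC))
E
```

```text
clock: 6.15
tool_pos: [0.505, -0.2831, 0.0821]
eef_rot: [0.998, -0.069, 0.002, 0.002]
contact_force: [0.0, -0.9, -0.2]
opening: 0.273
turn [ 0.0028 -0.0032 -0.0028] shift [-0.0014 -0.0031  0.0021] | tcp [ 0.505  -0.2831  0.0821] F [ 0.  -0.9 -0.2] t 6.15
```

View pics/w4b.png

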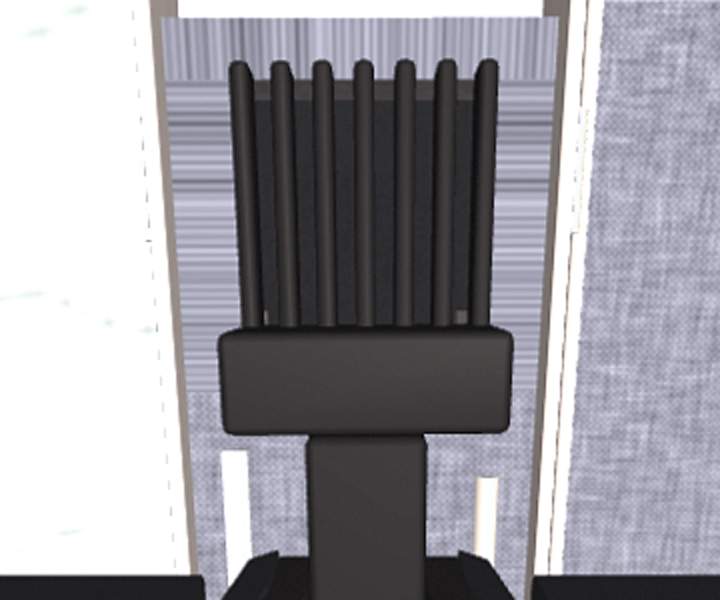

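The pick is centred over the cutout. Tips are at v≈61 in the crop and the far mouth edge is at v≈80. I check that numerically.

```bash
python3 - <<'E'
from h import *
s=r.get_state();c=np.load('cut.npz')
P=lambda u,v,z: tool(s,px2w('w4',140+u/2,v/2,z))
zu=s['tool_pos'][2]-.0235
print('tips top',P(363,60,zu+.009)[:2],'far edge',P(350,80,.032)[:2],'bar front',P(365,330,zu+.026)[:2],'bar rear',P(365,434,zu+.026)[:2])
print('foam L/R at far',P(162,16,.032)[:2],P(557,16,.032)[:2], 'foam edge low', P(187,400,.034)[:2],P(541,400,.034)[:2])
print(tool(s,[*c['t'],.032]),r.get_state()['tool_pos'])
E
python3 -m pendant '[[[0,0,0],[0,0,0],0.1],[[0,0,0],[0,0,0],0.1]]'; python3 -c "
from h import *
plan([.504,-.2798,.080],[.991,-.1341])"
```

```text
tips top [ 0.00011157 -0.10697625] far edge [-0.0031442  -0.11232122] bar front [ 0.00053615 -0.05748431] bar rear [ 0.00053633 -0.03778732]
foam L/R at far [-0.04657437 -0.12559661] [ 0.04491374 -0.12578376] foam edge low [-0.0460781  -0.03640335] [ 0.04645704 -0.03643078]
[-0.00032671 -0.00555959  0.05002105] [ 0.5047131  -0.28314251  0.08203711]
clock: 6.4
tool_pos: [0.5037, -0.283, 0.0813]
eef_rot: [0.998, -0.069, 0.0, 0.001]
contact_force: [0.5, 0.3, -0.8]
opening: 0.269
turn [ 0.0023 -0.0011 -0.0035] shift [-0.0001 -0.0032  0.0013] | tcp [ 0.5037 -0.283   0.0813] F [ 0.5  0.3 -0.8] t 6.4
```

Tips to far edge is 5.3 mm where 2 mm is wanted, so shift -y by 3.2 mm; this agrees with the plan. Descend gently.

```bash
python3 -m pendant '[[[0.002,-0.001,-0.003],[0,-0.0032,0.005],0.1],[[0.002,-0.001,-0.003],[0,-0.0032,0.01],0.1],[[0.002,-0.001,-0.003],[0,-0.0032,0.015],0.1],[[0.002,-0.001,-0.003],[0,-0.0032,0.018],0.1],[[0.002,-0.001,-0.003],[0,-0.0032,0.02],0.1],[[0.002,-0.001,-0.003],[0,-0.0032,0.02],0.1],[[0.002,-0.001,-0.003],[0,-0.0032,0.02],0.1],[[0.002,-0.001,-0.003],[0,-0.0032,0.02],0.1]]' 40
python3 -m pendant '[[[0,0,0],[0,0,0.002],0.1],[[0,0,0],[0,0,0.004],0.1],[[0,0,0],[0,0,0.006],0.1],[[0,0,0],[0,0,0.008],0.1],[[0,0,0],[0,0,0.008],0.1],[[0,0,0],[0,0,0.008],0.1]]'
python3 -c "
from h import *
plan([.504,-.2798,.0505],[.991,-.1341]);print(r.get_state()['moment'])"
```

```text
clock: 7.2
tool_pos: [0.5039, -0.2798, 0.0608]
eef_rot: [0.998, -0.067, -0.0, 0.0]
contact_force: [0.4, -0.6, -1.7]
opening: 0.269
clock: 7.8
tool_pos: [0.5037, -0.2797, 0.0526]
eef_rot: [0.998, -0.067, -0.001, -0.0]
contact_force: [0.6, -0.3, -1.5]
opening: 0.267
turn [-0.0001  0.0011 -0.0005] shift [0.0003 0.0001 0.0021] | tcp [ 0.5037 -0.2797  0.0526] F [ 0.6 -0.3 -1.5] t 7.8
[-0.09265227  0.07235373 -0.01948783]
```

The pick is 3 mm into the mouth with no contact force, so it is in the cutout. Continue pressing down with feel.

```bash
python3 -m pendant '[[[0,0,0],[0,0,0.002],0.1],[[0,0,0],[0,0,0.003],0.1],[[0,0,0],[0,0,0.004],0.1],[[0,0,0],[0,0,0.005],0.1],[[0,0,0],[0,0,0.005],0.1]]' 55
python3 -m pendant '[[[0,0,0],[0,0,0.001],0.1],[[0,0,0],[0,0,0.002],0.1],[[0,0,0],[0,0,0.003],0.1],[[0,0,0],[0,0,0.003],0.1]]'
```

```text
clock: 8.3
tool_pos: [0.5037, -0.2796, 0.0475]
eef_rot: [0.998, -0.067, -0.001, -0.0]
contact_force: [-0.8, 0.8, -1.8]
opening: 0.265
clock: 8.7
tool_pos: [0.504, -0.2798, 0.0449]
eef_rot: [0.998, -0.068, -0.0, 0.0]
contact_force: [-0.1, -0.3, 1.2]
opening: 0.265
```

```bash
python3 -m pendant '[[[0,0,0],[0,0,0.001],0.1],[[0,0,0],[0,0,0.002],0.1],[[0,0,0],[0,0,0.003],0.1],[[0,0,0],[0,0,0.003],0.1],[[0,0,0],[0,0,0.003],0.1]]'
python3 -c "
from h import *
print(r.get_state()['moment'])"
```

```text
clock: 9.2
tool_pos: [0.5042, -0.28, 0.0428]
eef_rot: [0.998, -0.067, 0.0, 0.0]
contact_force: [-1.5, 0.7, 8.1]
opening: 0.263
[ 0.05319048  0.27771541 -0.10915558]
```

```bash
python3 -m pendant '[[[0,0,0],[0,0,0.001],0.1],[[0,0,0],[0,0,0.0015],0.1],[[0,0,0],[0,0,0.0015],0.1]]'
python3 -m pendant '[[[0,0,0],[0,0,0],0.33],[[0,0,0],[0,0,0],0.35],[[0,0,0],[0,0,0],0.35],[[0,0,0],[0,0,-0.01],0.35],[[0,0,0],[0,0,-0.025],0.35],[[0,0,0],[0,0,-0.03],0.2],[[0,0,0],[0,0,-0.03],0],[[0,0,0],[0,0,-0.03],0],[[0,0,0],[0,0,-0.03],0],[[0,0,0],[0,0,-0.03],0]]' 20
python3 -m pendant '[[[0,0,0],[0,0,0],0],[[0,0,0],[0,0,0],0]]'
python3 -c "
from h import *
R=np.load('cut.npz')['R'];m=np.array([.504,-.28])-.0022*-R[:,0]*1
print(m)
for k in (.045,-.040):
  p=m+k*R[:,0];plan([*p,.055],[.991,-.1341])"
```

```text
clock: 9.5
tool_pos: [0.5042, -0.2801, 0.0417]
eef_rot: [0.998, -0.067, 0.0, 0.0]
contact_force: [-1.5, 0.5, 13.0]
opening: 0.266
clock: 10.5
tool_pos: [0.5035, -0.2795, 0.0698]
eef_rot: [0.998, -0.067, -0.001, -0.0]
contact_force: [-0.5, -0.1, 0.0]
opening: 0.007
clock: 10.7
tool_pos: [0.5036, -0.2796, 0.0699]
eef_rot: [0.998, -0.067, -0.001, -0.0]
contact_force: [0.2, 0.1, 0.1]
opening: 0.008
[ 0.50429498 -0.27781987]
turn [-0.0002  0.0014 -0.0005] shift [ 0.0004 -0.0469  0.015 ] | tcp [ 0.5036 -0.2796  0.0699] F [0.2 0.1 0.1] t 10.7
turn [-0.0002  0.0014 -0.0005] shift [0.0005 0.0381 0.0149] | tcp [ 0.5036 -0.2796  0.0699] F [0.2 0.1 0.1] t 10.7
```

```bash
python3 -m pendant '[[[0,0,0],[0,-0.025,0],0],[[0,0,0],[0,-0.047,0],0],[[0,0,0],[0,-0.047,0.006],0],[[0,0,0],[0,-0.047,0.012],0],[[0,0,0],[0,-0.047,0.016],0],[[0,0,0],[0,-0.047,0.017],0],[[0,0,0],[0,-0.047,0.018],0],[[0,0,0],[0,-0.047,0.019],0],[[0,0,0],[0,-0.047,0.02],0],[[0,0,0],[0,-0.047,0.02],0]]' 40
python3 -m pendant '[[[0,0,0],[0,0,0.001],0],[[0,0,0],[0,0,0.001],0]]'
```

```text
clock: 11.7
tool_pos: [0.5099, -0.2338, 0.0503]
eef_rot: [0.998, -0.068, -0.0, 0.0]
contact_force: [-1.0, -0.4, 3.4]
opening: 0.002
clock: 11.9
tool_pos: [0.51, -0.2336, 0.0495]
eef_rot: [0.998, -0.068, -0.0, 0.0]
contact_force: [-1.0, 1.5, 7.1]
opening: 0.008
```

Contact at the head, 3–7 N. Continue down slowly.

```bash
python3 -m pendant '[[[0,0,0],[0,0,0.001],0],[[0,0,0],[0,0,0.001],0],[[0,0,0],[0,0,0.002],0],[[0,0,0],[0,0,0.002],0]]'
python3 -m pendant '[[[0,0,0],[0,0,0.001],0],[[0,0,0],[0,0,0.001],0]]'
python3 -m pendant '[[[0,0,0],[0,0,-0.015],0],[[0,0,0],[0,0.02,-0.02],0],[[0,0,0],[0,0.06,-0.02],0],[[0,0,0],[0,0.085,-0.02],0],[[0,0,0],[0,0.085,-0.01],0],[[0,0,0],[0,0.085,-0.002],0],[[0,0,0],[0,0.085,0],0],[[0,0,0],[0,0.085,0.001],0],[[0,0,0],[0,0.085,0.001],0]]'
```

```text
clock: 12.3
tool_pos: [0.51, -0.2341, 0.0481]
eef_rot: [0.998, -0.068, -0.0, 0.001]
contact_force: [-1.4, 1.1, 12.3]
opening: 0.004
clock: 12.5
tool_pos: [0.5099, -0.2345, 0.0471]
eef_rot: [0.998, -0.068, -0.0, 0.001]
contact_force: [-2.5, -1.5, 12.8]
opening: 0.008
clock: 13.4
tool_pos: [0.4985, -0.3168, 0.0464]
eef_rot: [0.998, -0.067, -0.001, 0.0]
contact_force: [-2.9, -2.5, 13.5]
opening: 0.003
```

```bash
python3 -m pendant '[[[0,0,0],[0,0,0.001],0],[[0,0,0],[0,0,0.001],0]]'
python3 -m pendant '[[[0,0,0],[0,0,0.001],0],[[0,0,0],[0,0,0.001],0]]'
```

```text
clock: 13.6
tool_pos: [0.4985, -0.3168, 0.0463]
eef_rot: [0.998, -0.067, -0.001, 0.0]
contact_force: [-4.8, 0.9, 20.8]
opening: 0.003
clock: 13.8
tool_pos: [0.4985, -0.3168, 0.0462]
eef_rot: [0.998, -0.067, -0.001, 0.0]
contact_force: [-5.9, 1.0, 28.7]
opening: 0.005
```

Heel is hard on the floor: 28.7 N with no further travel, tip at 38.2 mm. Back to the head.

```bash
python3 -m pendant '[[[0,0,0],[0,0,-0.015],0],[[0,0,0],[0,-0.02,-0.02],0],[[0,0,0],[0,-0.06,-0.02],0],[[0,0,0],[0,-0.085,-0.02],0],[[0,0,0],[0,-0.085,-0.012],0],[[0,0,0],[0,-0.085,-0.006],0],[[0,0,0],[0,-0.085,-0.003],0],[[0,0,0],[0,-0.085,-0.002],0],[[0,0,0],[0,-0.085,-0.002],0]]'
python3 -m pendant '[[[0,0,0],[0,0,0.001],0],[[0,0,0],[0,0,0.001],0]]'
python3 -m pendant '[[[0,0,0],[0,0,0.001],0],[[0,0,0],[0,0,0.001],0]]'
```

```text
clock: 14.7
tool_pos: [0.5096, -0.2328, 0.0464]
eef_rot: [0.998, -0.068, -0.001, -0.001]
contact_force: [-1.8, 5.3, 17.3]
opening: 0.006
clock: 14.9
tool_pos: [0.5096, -0.2328, 0.0463]
eef_rot: [0.998, -0.068, -0.001, -0.001]
contact_force: [-4.3, 6.1, 24.2]
opening: 0.003
clock: 15.1
tool_pos: [0.5096, -0.2328, 0.0462]
eef_rot: [0.998, -0.068, -0.0, -0.001]
contact_force: [-5.9, 6.9, 33.9]
opening: 0.003
```

Head home too, at the same height. I re-check the heel, then lift away and look.

```bash
python3 -m pendant '[[[0,0,0],[0,0,-0.015],0],[[0,0,0],[0,0.02,-0.02],0],[[0,0,0],[0,0.06,-0.02],0],[[0,0,0],[0,0.085,-0.02],0],[[0,0,0],[0,0.085,-0.012],0],[[0,0,0],[0,0.085,-0.006],0],[[0,0,0],[0,0.085,-0.003],0],[[0,0,0],[0,0.085,-0.001],0],[[0,0,0],[0,0.085,-0.001],0]]'
python3 -m pendant '[[[0,0,0],[0,0,-0.02],0],[[0,0,0],[0,0,-0.06],0],[[0,0,0],[0.03,0,-0.1],0],[[0,0,0],[0.07,0,-0.13],0],[[0,0,0],[0.11,0,-0.15],0],[[0,0,0],[0.11,0,-0.15],0],[[0,0,0],[0.11,0,-0.15],0],[[0,0,0],[0.11,0,-0.15],0]]'
python3 - <<'E'
from h import *
s=snap('wrist','w5');print(s['tool_pos'],s['contact_force'])
snap('top','top2')
a=cv2.imread('pics/w5.png');b=cv2.imread('pics/top2.png')
C=np.zeros((450,800,3),np.uint8);C[:,:400]=cv2.resize(a[0:300,90:357],(400,450));C[:225,400:]=cv2.resize(b[140:290,200:467],(400,225));C[225:,400:]=cv2.resize(b[130:270,380:629],(400,225))
cv2.imwrite('pics/fin.png',C)
E
```

```text
clock: 16.0
tool_pos: [0.4979, -0.3169, 0.0463]
eef_rot: [0.998, -0.067, -0.001, 0.0]
contact_force: [-6.8, 1.0, 22.8]
opening: 0.004
clock: 16.8
tool_pos: [0.6059, -0.3309, 0.1923]
eef_rot: [0.998, -0.067, -0.003, -0.001]
contact_force: [-0.2, -0.2, -1.0]
opening: 0.001
[ 0.60591257 -0.33087014  0.19234515] [-0.22165997 -0.17831971 -0.95627296]
```

View pics/fin.png

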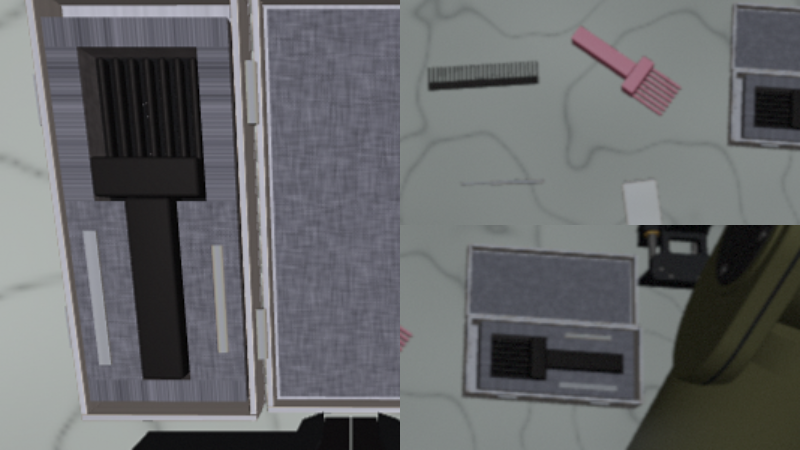

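The view shows the pick seated flat in the cutout with its tines in the pocket, and the comb, ear cleaner and pill box where they were. The arm is clear, so I hand in.

```bash
python3 -c "
from plant import r
print(r.finish_job())"
```

```text
the job is handed in; nothing more can be done
None
```

I packed the small black hair pick into the case's foam cutout, tines in the wide pocket, and pressed it home at both ends. I then released it and handed the job in at about 17 s of the 64 s allowed.

- **Seating:** Pressing on the heel and on the head, the fingertips stopped at 38.2–38.3 mm, against 38 mm for fully home. The force rose to 29 N at the heel and 34 N at the head with no further travel. A second press on the heel stopped at the same height, at 23 N.
- **Entry:** The pick went 3 mm into the cutout with no resistance. The pushes showed at most about 9 N sideways, below the 14 N that would shift the insert.
- **Last picture:** The pick lies flat in the cutout. The comb, ear cleaner and pill box look to be where they were, and the arm stands clear.

No check failed. One reading was only partly settled: the pictures first suggested the insert was shifted towards the handle end, but the measured fit put it within about 1 mm of centre. I aimed at the measured cutout, so this made no difference.

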